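Tuck a clock's battery flap under its lip

TASK

The wooden clock lies face down and the white battery flap on its back stands open. With the fingertips, gently fold the flap down over the cells and, while keeping it pressed down, slide it outwards (the orange ridge is there to push on) until the free edge is fully home beneath the blue lip, then take the hand away so that the flap stays shut by itself. Do not pick anything up, do not lift or shove the clock out of its place, and leave the screwdriver, jar, mug and parts tray alone.

Things in the scene. Friction and masses are not known exactly. Their poses are not given: they have to be found in the camera images.
- clock: Loose wooden house-shaped clock, 1.5 to 2.3 kg, lying face down on a grey mat 3 mm thick; walls 170 mm (its x) by 190 mm (its y, -120 to +70), with a gable and two dark roof boards pointing to its +y (as far as y = +215 mm with the ornament). Origin: on its underside, below the middle of the walls' width. Its plywood back is the upper face, 90 mm above the origin; roof boards are 98 mm high. x points from the flap's hinge to the lip, y along the hinge to the roof, z up.
- hinge_mid (a point): Middle of the flap's hinge axis, 6 mm above the clock's back, at (-45, -55, 96) mm in the clock's frame. Same axes as the clock: the hinge axis runs along y; x points to the lip.
- flap_fold (a joint): Angle of the flap about its hinge: 0 = folded down flat and parallel to the clock's back (a stop), pi/2 = upright, range 0 to 2.1; it opens upwards away from the lip. It starts open somewhere between 1.2 and 1.9 and stays there by friction. Folding it takes up to about 0.11 N m (about 3 N at 40 mm from the hinge), and a spring lifts it to roughly 0.8 if it is let go untucked.
- flap_slide (a joint): Sliding of the flap outwards in its hinge, along its own plane away from the hinge (when folded down: to the clock's +x, under the lip): 0 = drawn back (as it starts), 0.012 m = fully home under the lip (stop). Stays where it is left; about 2 N of friction, so a fingertip drawn back while still pressing drags it out again. Folding works only while it is below about 0.002, or else the edge lands on top of the lip.
- flap_edge (a point): Middle of the free edge of the white flap, half-way through its thickness; moves with the flap. The flap is 4 mm thick, 76 mm wide, and reaches from 4 to 80 mm from the hinge axis when drawn back (to 92 mm when home), the axis lying in its mid-plane: folded down, its outer face is 2 mm above the axis, 98 mm above the clock's origin. Axes turn with the flap: x from hinge to free edge, y along the hinge, z out of its outer face (up when folded).
- ridge (a point): Middle of the top of the orange push ridge on the flap's outer face: 6 mm thick (60 to 66 mm from the hinge axis when drawn back), 54 mm wide, 7 mm proud of the face; moves with the flap. Push its hinge-side face towards the lip. Axes as flap_edge.
- lip_edge (a point): Middle of the lower front edge of the fixed blue lip, 83 mm from the hinge axis along the clock's x, 4.5 mm above the axis. The lip is 60 mm wide, 18 mm deep (to +x), 4 mm thick above this point; the folded flap passes beneath it with 2.5 mm to spare. Axes as the clock.
- screwdriver_mid (a point): Middle of a loose screwdriver, 200 mm long, 26 mm thick, blue handle, lying on the mat; x along it.
- jar_mid (a point): Middle of a loose glass jar, 52 mm in diameter, 75 mm high, orange lid.
- mug_mid (a point): Middle of a loose blue mug, 76 mm in diameter, 90 mm high, handle to its +y.
- tray_mid (a point): Middle of a loose black parts tray with washers, 85 x 85 x 20 mm.

How it is judged:
On the way, in this order (a step that is already met when the one before it is completed fails the run):
1. the flap is folded down while still drawn back (value of joint flap_fold below 0.1 rad and value of joint flap_slide below 0.006 m), for 0.02 s.
2. the flap's edge is slid under the lip (value of joint flap_fold below 0.06 rad and value of joint flap_slide above 0.009 m), for 0.1 s.
At the end, for the whole second after the job is handed in: The flap is shut (within 0.06 rad) with its edge slid at least 9 of the 12 mm home beneath the lip, held by the lip alone; the clock lies flat at rest within 30 mm of where it was; the screwdriver, jar, mug and tray are within 25 mm of where they were (all of step 2 and linear speed of clock below 0.01 m/s and distance of clock from where it was at the start of the episode below 0.03 m and angle between clock's own z axis and vertical below 0.05 rad and not (distance of screwdriver_mid from where it was at the start of the episode above 0.025 m) and not (distance of jar_mid from where it was at the start of the episode above 0.025 m) and not (distance of mug_mid from where it was at the start of the episode above 0.025 m) and not (distance of tray_mid from where it was at the start of the episode above 0.025 m)); the robot touches nothing.
It fails at once if the clock is lifted, tipped or shoved over 30 mm (height (world z) of clock above 0.015 m or angle between clock's own z axis and vertical above 0.1 rad or distance of clock from where it was at the start of the episode above 0.03 m).
It fails at once if the screwdriver, jar, mug or tray is moved over 25 mm (distance of any of screwdriver_mid, jar_mid, mug_mid, tray_mid from where it was at the start of the episode above 0.025 m).
It fails at once if the clock or its flap is pressed harder than 40 N (contact force between the fingers and clock above 40 N).
It also fails if it takes over 40 s, if anything falls off the work surface, if the arm or the gripper's body presses on something with over 40 N, if the wrist force passes 120 N, or if a joint passes its speed limit or range.

ROBOT

A 7-joint arm with a two-finger parallel gripper is mounted at the origin on the work surface. World frame = base frame: x ahead of the robot, y to its left, z up, the work surface at z = 0. Lengths are in m, angles in rad, forces in N, time in s.
With the tool pointing down it reaches from about 0.425 to 0.925 m from the base axis. Payload 6.8 kg.
Tool frame: the origin (TCP) lies between the finger pads; the fingertips stand 19 mm ahead of it and the grasp point (between the pads) is the TCP (manip.tcp_to_tips is the distance from the TCP to the fingertips, in m); z points along the fingers, y is the line along which they close (so a half turn about z gives the same grasp; the last joint's range is limited). The gripper opens to 85 mm and grips with 20 to 120 N. Pads are 22 mm wide; open, the fingers measure 114 mm over their backs; the gripper's body (76 mm by 85 mm) begins 54 mm behind the grasp point. The pads swing forward as they close: fully open they stand 13 mm farther back than shut.
Start: joints at [-1.245, 0.477, 0.022, 1.555, -0.011, 1.109, -0.083], TCP at [0.284, 0.612, 0.25] pointing down, gripper open.
Joint ranges: [-2.96, 2.96], [-0.34, 2.1], [-1.41, 1.46], [0.24, 2.44], [-1.37, 4.51], [0.17, 1.92], [-2.96, 2.96]. Speed limits (rad/s): [2.39, 2.39, 3.14, 3.14, 3.14, 3.14, 3.14].

INTERFACE

Orientations are given as a rotation vector (axis times angle).
In Python, from station import state, optics, workorder, manip gives the robot as it stands.
- The arm moves only by the tool play_rows, never from a script. Its argument "plan" is a list of rows, each a list of 2 entries, a list of its own where there are three numbers: the shift along the tool's x, y, z in units of 30 mm (1.0 is 30 mm), then the turn about the tool's z in units of 5 degrees (1.0 is 5 degrees). A call has 1 to 20 rows; each row shifts and turns the commanded pose from where the row before left it, along the tool's axes as they then stand; what a row does not reach is not made up. A row lasts 1/12 s, in which the tool goes at most 41.7 mm and 7.16 degrees, less where a joint would pass 70% of its speed; a pose out of reach is approached as far as the arm can. A call is refused whole if a number of a shift passes 1 or a number of a turn 1, either way. A call with a gripper value outside its range is refused whole. "grip" is the opening in per cent of the stroke, from 0 (shut) to 100 (fully open), set as the call begins (left out, the last holds). The fingers move at their own pace and stop on an object; the grip force is fixed at half the most. Time passes only in rows, so rows that do not move let the fingers close. It gives the time, the measured TCP pose, the force, the opening and the grip force at its end, in the units of the state.
- state(): the state, without advancing time (a new reading comes with each control period).
- optics.camera(name): name is "scene" or "top"; returns a dict with "pixels" (400x640x3 uint8, red, green, blue), "fx", "fy", "cx", "cy" (pixels), "D" ([k1, k2, p1, p2, k3] as OpenCV has them; the pictures are not rectified), "R" (3x3) and "t" (3): a world point X has camera coordinates R X + t. Camera axes: x right, y down, z forward; pixel columns grow to the right and rows downward; lengths in m; the calibration is good to about 2 mm. A picture is of the moment at which its call begins. There is no depth.
- workorder.sign_off(): hands the job in; it is judged then, once.
The state is a dict: "time": time; "joint_positions": joint angles; "joint_vel": joint speeds; "joint_efforts": joint torques, N m; "tool_pos": TCP position; "tcp_rot": TCP orientation; "ft_force": force on the tool from outside, world axes, zero at the start; "torque": the same for the moment, N m; "finger_gap": finger opening in m; "grip_force": force on a finger pad.
Only numpy, scipy, OpenCV 4.12 (cv2) and the standard library are available. Lean on these libraries where they do the work, as an engineer would, in place of code of your own. Each camera call takes 0.05 s, during which the arm holds its last target. There are 200 camera calls.

## Working session

There is one attempt and no reset: what is moved stays moved. The work goes in short steps, Python scripts to look and compute and a tool call to move; the robot and the scene stay as the last step left them, time stands still between calls to the robot, and variables do not carry over. Pictures are saved under pics/ and viewed, at most 10 in all, crops included, and the job is handed in when it is done.

Besides the shell and the picture viewer there is one more tool, called in YAML: its name, and indented under it one key for each argument. play_rows: Moves the arm, as the interface text tells. Its arguments: {"type":"object","properties":{"plan":{"type":"array","items":{"type":"array"}},"grip":{"type":"number"}},"required":["plan"]}

```bash
mkdir -p pics; ls
python3 - <<'E'
from station import state, optics, manip
import cv2, numpy as np, pickle
s=state(); print({k:np.round(v,3) for k,v in s.items()})
d={}
for n in ("scene","top"):
    c=optics.camera(n); d[n]=c
    cv2.imwrite(f"pics/{n}0.png",c["pixels"][:,:,::-1])
    print(n,c["fx"],np.round(c["D"],3),np.round(-np.array(c["R"]).T@c["t"],3))
pickle.dump(d,open("c0.pkl","wb"))
E
```

```text
pics
{'time': np.float64(0.0), 'joint_positions': array([-1.245,  0.478,  0.022,  1.556, -0.011,  1.109, -0.083]), 'joint_vel': array([-0.   , -0.001,  0.001,  0.001,  0.001,  0.002, -0.002]), 'joint_efforts': array([ 0.0000e+00, -5.9645e+01,  1.6080e+00, -2.8120e+01,  1.2000e-02,
        9.0000e-03,  0.0000e+00]), 'tool_pos': array([0.284, 0.612, 0.249]), 'tcp_rot': array([-6.760e-01, -3.068e+00,  3.000e-03]), 'ft_force': array([0.657, 0.165, 0.011]), 'torque': array([-0.006, -0.014,  0.044]), 'grip_force': np.float64(0.0), 'finger_gap': np.float64(0.085)}
scene 451.91688582329215 [0.001 0.    0.    0.    0.   ] [ 0.993 -0.154  0.813]
top 363.0921380087451 [-0.081  0.     0.     0.     0.   ] [ 0.505 -0.092  0.723]
```

View pics/scene0.png

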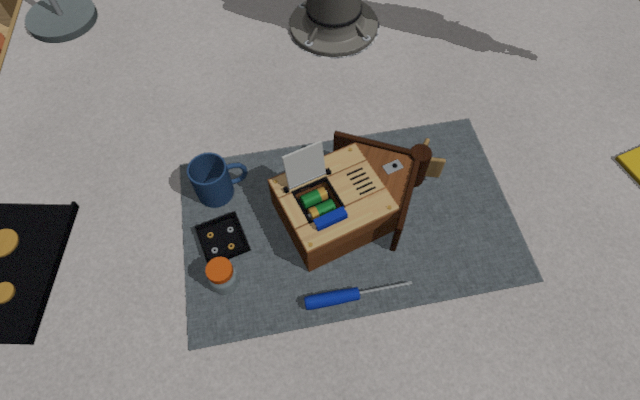

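View pics/top0.png

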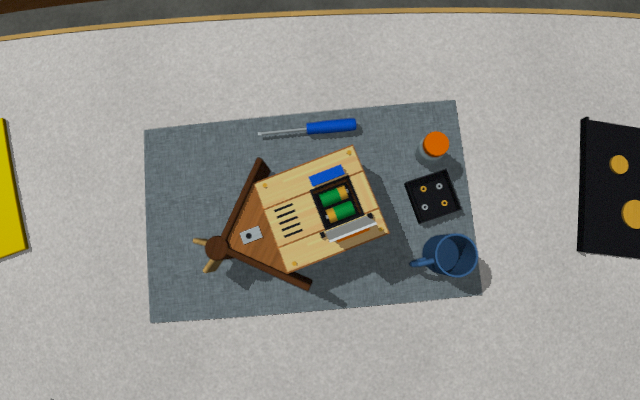

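The scene view shows the clock near (335,205), with the flap open at (305,165), the blue lip at (330,218) and the tray, jar and mug to its left. In the top view the lip is at (327,176), the cells at (337,203) and the flap, seen edge-on, at (348,230). The hinge side faces the robot, and the gable points to +y.

```bash
cat > h.py <<'E'
import cv2, numpy as np
def ray(c,uv):
    K=np.array([[c["fx"],0,c["cx"]],[0,c["fy"],c["cy"]],[0,0,1]])
    p=cv2.undistortPoints(np.array(uv,float).reshape(-1,1,2),K,np.array(c["D"],float)).reshape(-1,2)
    R=np.array(c["R"]);o=-R.T@np.array(c["t"]).ravel()
    return o,np.c_[p,np.ones(len(p))]@R
def onz(c,uv,z):
    o,d=ray(c,uv); return o+d*((z-o[2])/d[:,2])[:,None]
def proj(c,X):
    K=np.array([[c["fx"],0,c["cx"]],[0,c["fy"],c["cy"]],[0,0,1]])
    return cv2.projectPoints(np.array(X,float).reshape(-1,1,3),cv2.Rodrigues(np.array(c["R"]))[0],np.array(c["t"],float),K,np.array(c["D"],float))[0].reshape(-1,2)
def tri(c1,u1,c2,u2):
    o1,d1=ray(c1,[u1]);o2,d2=ray(c2,[u2]);d1=d1[0];d2=d2[0]
    s=np.linalg.lstsq(np.c_[d1,-d2],o2-o1,rcond=None)[0]
    a=o1+s[0]*d1;b=o2+s[1]*d2
    return (a+b)/2,np.linalg.norm(a-b)
E
python3 - <<'E'
import pickle,cv2,numpy as np
from h import *
d=pickle.load(open("c0.pkl","rb"))
wins={"top":(300,155,360,195),"scene":(305,200,355,235)}
for n,(x0,y0,x1,y1) in wins.items():
    c=d[n];hsv=cv2.cvtColor(c["pixels"],cv2.COLOR_RGB2HSV)
    m=cv2.inRange(hsv,(105,140,60),(125,255,255)); k=np.zeros_like(m);k[y0:y1,x0:x1]=m[y0:y1,x0:x1]
    cs=max(cv2.findContours(k,0,2)[0],key=cv2.contourArea)
    b=cv2.boxPoints(cv2.minAreaRect(cs)); P=onz(c,b,.1075)
    print(n,b.round(1).tolist(),"\n",P.round(4), [round(float(np.linalg.norm(P[i]-P[(i+1)%4])),4) for i in range(4)],P.mean(0).round(4))
# screwdriver, others skip
t=d["top"]["pixels"][130:290,190:400,::-1]; s=d["scene"]["pixels"][120:275,255:455,::-1]
a=cv2.resize(t,(798,608)); cv2.imwrite("pics/tc.png",cv2.resize(t,(780,594),interpolation=cv2.INTER_CUBIC)); cv2.imwrite("pics/sc.png",cv2.resize(s,(768,595),interpolation=cv2.INTER_CUBIC))
E
```

```text
top [[308.8999938964844, 176.6999969482422], [340.3999938964844, 164.0], [344.20001220703125, 173.5], [312.70001220703125, 186.10000610351562]] 
 [[ 0.6219 -0.0635  0.1075]
 [ 0.6425 -0.1185  0.1075]
 [ 0.6257 -0.1244  0.1075]
 [ 0.6052 -0.0697  0.1075]] [0.0587, 0.0179, 0.0585, 0.0178] [ 0.6238 -0.094   0.1075]
scene [[312.29998779296875, 219.39999389648438], [342.6000061035156, 205.1999969482422], [347.8999938964844, 216.39999389648438], [317.5, 230.60000610351562]] 
 [[ 0.6253 -0.1259  0.1075]
 [ 0.6039 -0.0686  0.1075]
 [ 0.6275 -0.0629  0.1075]
 [ 0.6482 -0.1195  0.1075]] [0.0612, 0.0242, 0.0603, 0.0237] [ 0.6262 -0.0943  0.1075]
```

View pics/tc.png

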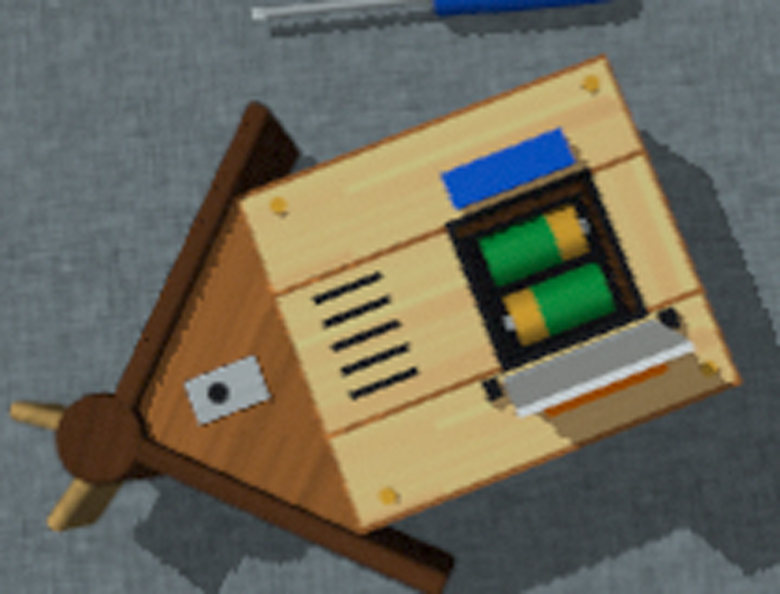

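View pics/sc.png

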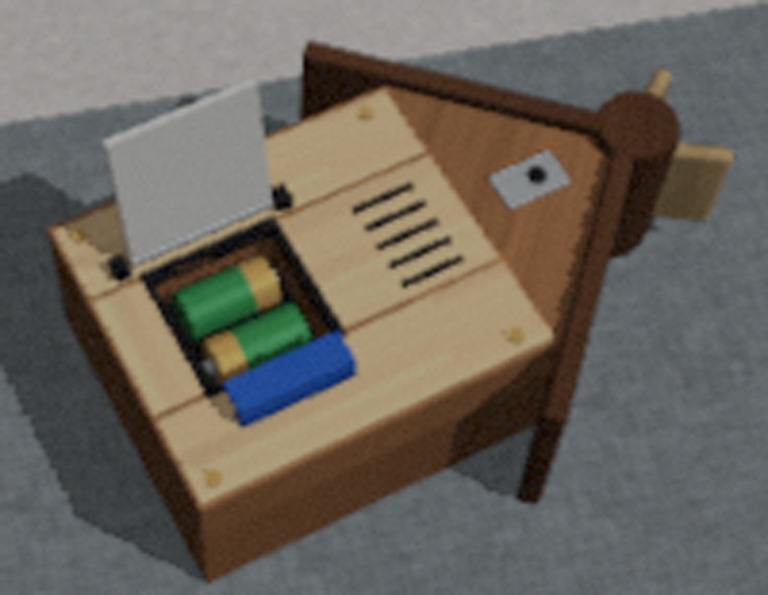

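The crops show the plywood corners in the top crop at (605,57), (738,383), (362,528) and (242,200). The flap's free-edge corners are around (517,411) and (692,344) in the top crop, and at (107,143) and (258,82) in the scene crop.

```bash
cat >> h.py <<'E'
T=lambda x,y:(190+x/3.714-.4,130+y/3.7125-.4)
S=lambda x,y:(255+x/3.84-.4,120+y/3.84-.4)
E
python3 - <<'E'
import pickle,json
from h import *
d=pickle.load(open("c0.pkl","rb"));t,s=d["top"],d["scene"]
L=np.array([[85,-120],[-85,-120],[-85,70],[85,70]])/1000
def fit(A,B):
    a=A-A.mean(0);b=B-B.mean(0);th=np.arctan2((a[:,0]*b[:,1]-a[:,1]*b[:,0]).sum(),(a*b).sum())
    R=np.array([[np.cos(th),-np.sin(th)],[np.sin(th),np.cos(th)]]);o=B.mean(0)-R@A.mean(0)
    return th,R,o,B-(A@R.T+o)
P=onz(t,[T(605,57),T(738,383),T(362,528),T(242,200)],.093)[:,:2]
th,R,o,e=fit(L,P);print("top",th,o,(e*1e3).round(1).tolist())
Q=onz(s,[S(205,503),S(52,230),S(387,88),S(553,335)],.093)[:,:2]
print("scene",fit(L,Q)[0],fit(L,Q)[2],(fit(L,Q)[3]*1e3).round(1).tolist())
th2,R,o,e=fit(np.r_[L,L],np.r_[P,Q]);print("both",th2,o)
np.savez("clk.npz",th=th2,o=o)
tp=lambda X:np.r_[R.T@(X[:2]-o),X[2]-.003]
for a,b in (((692,344),(107,143)),((515,409),(258,82))):
    X,g=tri(t,T(*a),s,S(*b)); c=tp(X); print("edge",X.round(4),g.round(4),(c*1e3).round(1),"fold",np.arctan2(c[2]-.096,c[0]+.045),np.hypot(c[2]-.096,c[0]+.045))
for n,l in dict(lipc=(.047,-.055),lipedge=(.038,-.055),hinge=(-.045,-.055)).items(): print(n,(R@np.array(l)+o).round(4))
E
```

```text
top 0.3454986697335709 [ 0.56097539 -0.0585301 ] [[-1.7, 0.9], [0.9, 2.3], [2.7, -0.5], [-2.0, -2.8]]
scene 0.35121706349635357 [ 0.55895792 -0.05771225] [[-2.9, 1.3], [2.2, 1.5], [3.0, 0.8], [-2.3, -3.6]]
both 0.34835364001572433 [ 0.55996672 -0.05812104]
edge [ 0.5363 -0.1655  0.1796] 0.0002 [-58.9 -92.8 176.6] fold 1.7419484129810292 0.08179395308321559
edge [ 0.512  -0.094   0.1804] 0.0006 [-57.4 -17.4 177.4] fold 1.721527752204668 0.08230635176739586
lipc [ 0.6229 -0.0938]
lipedge [ 0.6145 -0.0968]
hinge [ 0.5364 -0.1252]
```

play_rows:
  plan:
    - [[0,0,0],-1]
    - [[0,0,0],-1]
    - [[0,0,0],-1]
    - [[0,0,0],-1]
    - [[0,0,0],-1]
    - [[0,0,0],-1]
    - [[0,0,0],-1]
    - [[0,0,0],-1]
    - [[0,0,0],-1]
    - [[0,0,0],0]
  grip: 0

```text
time: 0.93
tool_pos: [0.2837, 0.6121, 0.2497]
tcp_rot: [0.554, -3.092, 0.001]
ft_force: [0.3, 0.1, -0.1]
finger_gap: 0.0002
grip_force: 0.0
```

```bash
cat >> h.py <<'E'
def rel(target,turnonly=False):
    """target in clock mm (x,y,z of fingertips): shift in tool axes, units of 30 mm"""
    from station import state,manip
    from scipy.spatial.transform import Rotation as Ro
    s=state();R=Ro.from_rotvec(s["tcp_rot"]).as_matrix();k=np.load("clk.npz");th=float(k["th"])
    C=np.array([[np.cos(th),-np.sin(th),0],[np.sin(th),np.cos(th),0],[0,0,1]]);o=np.r_[k["o"],.003]
    tips=np.array(s["tool_pos"])+R[:,2]*.019
    yaw=np.degrees(np.arctan2(R[1,1],R[0,1]))-np.degrees(th)-90
    print("t",round(float(s["time"]),2),"tips clock mm",(C.T@(tips-o)*1e3).round(1),"yaw err deg",round(yaw,2),"tilt",R[:,2].round(3),"F clock",(C.T@s["ft_force"]).round(2),"gap",round(float(s["finger_gap"]),4))
    print("shift units",(R.T@(o+C@(np.array(target)/1e3)-tips)/.03).round(2), "j",np.round(s["joint_positions"],2))
E
python3 -c "
from h import *
from station import manip
print(manip.tcp_to_tips)
rel((-92,-55,210))"
```

```text
0.019
t 0.93 tips clock mm [-30.9 724.2 227.7] yaw err deg 0.35 tilt [-0.001 -0.001 -1.   ] F clock [ 0.34  0.03 -0.13] gap 0.0002
shift units [  2.2  -25.96   0.61] j [-1.13  0.48 -0.15  1.55  0.07  1.12  0.64]
```

play_rows:
  plan:
    - [[0,-1,0],0]
    - [[0,-1,0],0]
    - [[0,-1,0],0]
    - [[0,-1,0],0]
    - [[0,-1,0],0]
    - [[0,-1,0],0]
    - [[0,-1,0],0]
    - [[0,-1,0],0]
    - [[0,-1,0],0]
    - [[0,-1,0],0]
    - [[0,-1,0],0]
    - [[0,-1,0],0]
    - [[0,-1,0],0]
    - [[0,-1,0],0]
    - [[0,-1,0],0]
    - [[0,-1,0],0]

```text
time: 2.27
tool_pos: [0.4492, 0.1604, 0.2503]
tcp_rot: [0.545, -3.094, -0.0]
ft_force: [0.1, -0.3, 0.8]
finger_gap: -0.0003
grip_force: 0.0
```

```bash
python3 -c "
from h import *
rel((-92,-55,210))"
```

```text
t 2.27 tips clock mm [-29.6 243.2 228.3] yaw err deg 0.01 tilt [-0.  0. -1.] F clock [ 0.03 -0.33  0.84] gap -0.0003
shift units [ 2.08 -9.94  0.61] j [-0.52  0.15  0.05  2.02 -0.01  0.98  1.46]
```

play_rows:
  plan:
    - [[0.7,-0.5,0],0]
    - [[0.7,-0.5,0],0]
    - [[0.7,-0.5,0],0]
    - [[0,-0.9,0],0]
    - [[0,-0.9,0],0]
    - [[0,-0.9,0],0]
    - [[0,-0.9,0],0]
    - [[0,-0.9,0],0]
    - [[0,-0.9,0],0]
    - [[0,-0.9,0],0]
    - [[0,-0.9,0],0]
    - [[0,-0.9,0],0]
    - [[0,-0.4,0],0]
    - [[0,0,0.3],0]
    - [[0,0,0.3],0]
    - [[0,0,0],0]

```text
time: 3.6
tool_pos: [0.4915, -0.1399, 0.2298]
tcp_rot: [0.549, -3.089, -0.003]
ft_force: [-0.5, 0.3, 0.1]
finger_gap: 0.0
grip_force: 0.0
```

Run:
```python
from h import *
rel((-90,-55,141))
from station import optics
c=optics.camera("scene"); cv2.imwrite("pics/s1.png",cv2.resize(c["pixels"][60:280,200:460,::-1],(709,600),interpolation=cv2.INTER_CUBIC))
```

```text
t 3.6 tips clock mm [-92.3 -53.5 207.8] yaw err deg 0.19 tilt [-0.004  0.001 -1.   ] F clock [-0.4   0.42  0.09] gap 0.0
shift units [-0.09 -0.06  2.23] j [-0.12  0.23  0.32  1.98 -0.09  0.95  2.17]
```

View pics/s1.png

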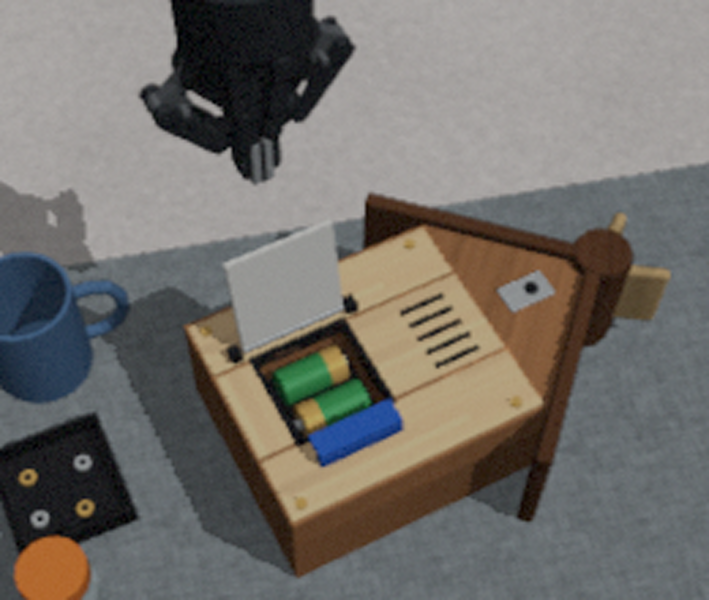

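The picture shows the closed fingertips at about (258,170), behind and above the flap at (285,285), with the approach clear. I'll descend behind the flap.

play_rows:
  plan:
    - [[0,0,0.4],0]
    - [[0,0,0.4],0]
    - [[0,0,0.4],0]
    - [[0,0,0.4],0]
    - [[0,0,0.4],0]
    - [[-0.1,-0.05,0.22],0]
    - [[0,0,0],0]
    - [[0,0,0],0]

```text
time: 4.32
tool_pos: [0.4967, -0.1412, 0.1658]
tcp_rot: [0.551, -3.093, -0.0]
ft_force: [0.7, -0.4, 0.4]
finger_gap: -0.0001
grip_force: 0.0
```

Run:
```python
from h import *
rel((-58,-55,141))
# schedule
x,z=-58,141
for p in range(90,-1,-10):
    f=np.radians(p); r=43+4*p/90; X=-45+r*np.cos(f)-2*np.sin(f)-11; Z=96+r*np.sin(f)+2*np.cos(f)
    print(p,round(X,1),round(Z,1),"rows",round(-(X-x)/30,2),round(-(Z-z)/30,2)); x,z=X,Z
```

```text
t 4.32 tips clock mm [-87.8 -56.5 143.8] yaw err deg 0.23 tilt [-0.  0. -1.] F clock [ 0.52 -0.59  0.41] gap -0.0001
shift units [-0.99  0.05  0.09] j [-0.09  0.33  0.3   2.03 -0.13  0.8   2.21]
90 -58.0 143.0 rows -0.0 -0.07
80 -49.9 142.2 rows -0.27 0.03
70 -42.1 140.0 rows -0.26 0.07
60 -34.9 136.5 rows -0.24 0.12
50 -28.5 131.9 rows -0.21 0.15
40 -23.0 126.3 rows -0.18 0.19
30 -18.6 119.9 rows -0.15 0.21
20 -15.4 112.9 rows -0.11 0.23
10 -13.6 105.5 rows -0.06 0.25
0 -13.0 98.0 rows -0.02 0.25
```

play_rows:
  plan:
    - [[-0.2,0,0],0]
    - [[-0.2,0,0],0]
    - [[-0.15,0,0],0]
    - [[-0.15,0,0],0]
    - [[-0.15,0,0],0]
    - [[-0.15,0,0],0]
    - [[-0.14,0,0.02],0]
    - [[-0.13,0,0.02],0]
    - [[-0.13,0,0.03],0]
    - [[-0.13,0,0.04],0]
    - [[-0.12,0,0.06],0]
    - [[-0.12,0,0.06],0]
    - [[-0.11,0,0.07],0]
    - [[-0.1,0,0.08],0]
    - [[-0.09,0,0.09],0]
    - [[-0.09,0,0.1],0]

```text
time: 5.65
tool_pos: [0.5578, -0.1195, 0.1485]
tcp_rot: [-0.549, 3.093, -0.0]
ft_force: [0.2, -0.2, 1.9]
finger_gap: 0.0001
grip_force: 0.8
```

Run:
```python
from h import *
rel((-23,-55,126.3))
from station import optics
a=[]
for n,(x0,y0) in dict(scene=(255,110),top=(260,120)).items():
    c=optics.camera(n); a.append(cv2.resize(c["pixels"][y0:y0+150,x0:x0+150,::-1],(400,400),interpolation=cv2.INTER_CUBIC))
cv2.imwrite("pics/s2.png",np.hstack(a))
```

```text
t 5.65 tips clock mm [-23.  -56.9 126.5] yaw err deg 0.18 tilt [ 0. -0. -1.] F clock [ 0.1  -0.28  1.92] gap 0.0001
shift units [0.   0.06 0.01] j [-0.12  0.44  0.28  1.92 -0.16  0.81  2.17]
```

View pics/s2.png

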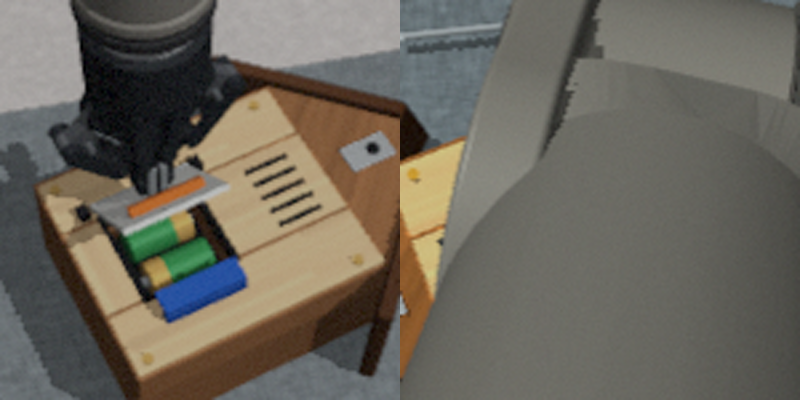

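The left half shows the flap folded to about 40° with the tips at about (155,180), on the hinge side of the orange ridge at (165,198). The arm blocks the top view. I'll continue the arc down.

play_rows:
  plan:
    - [[-0.08,0,0.1],0]
    - [[-0.07,0,0.11],0]
    - [[-0.06,0,0.11],0]
    - [[-0.05,0,0.11],0]
    - [[-0.04,0,0.12],0]
    - [[-0.03,0,0.12],0]
    - [[-0.02,0,0.12],0]
    - [[-0.01,0,0.11],0]
    - [[0,0,0],0]

```text
time: 6.5
tool_pos: [0.5673, -0.1158, 0.1209]
tcp_rot: [0.549, -3.093, -0.0]
ft_force: [0.3, 0.7, 0.3]
finger_gap: -0.0003
grip_force: 0.5
```

Run:
```python
from h import *
rel((-13,-55,98))
from station import optics
c=optics.camera("scene"); cv2.imwrite("pics/s3.png",cv2.resize(c["pixels"][150:260,270:380,::-1],(600,600),interpolation=cv2.INTER_CUBIC))
```

```text
t 6.5 tips clock mm [-12.8 -56.7  98.9] yaw err deg 0.19 tilt [-0.001 -0.    -1.   ] F clock [0.48 0.55 0.32] gap -0.0003
shift units [0.01 0.06 0.03] j [-0.11  0.49  0.27  1.91 -0.18  0.77  2.18]
```

View pics/s3.png

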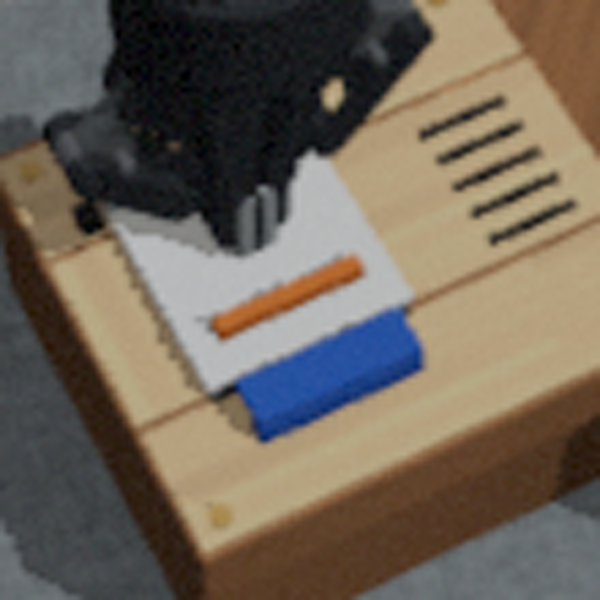

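The flap is nearly flat: the ridge is at (290,295) and the free edge is just short of the lip at (330,370). The tips at (260,235) are behind the ridge. I'll press gently.

play_rows:
  plan:
    - [[0,0,0.04],0]
    - [[0,0,0.03],0]
    - [[0,0,0],0]
    - [[0,0,0],0]

```text
time: 6.88
tool_pos: [0.5671, -0.1159, 0.1199]
tcp_rot: [0.549, -3.093, -0.001]
ft_force: [-1.7, 0.5, 5.8]
finger_gap: -0.0
grip_force: 3.1
```

```bash
python3 -c "
from h import *
rel((15,-55,97))"
```

```text
t 6.88 tips clock mm [-13.  -56.7  97.9] yaw err deg 0.17 tilt [-0.001  0.    -1.   ] F clock [-1.4   1.    5.81] gap -0.0
shift units [-0.93  0.06  0.03] j [-0.11  0.49  0.27  1.91 -0.18  0.76  2.18]
```

play_rows:
  plan:
    - [[-0.05,0,0.01],0]
    - [[-0.05,0,0.01],0]
    - [[-0.05,0,0],0]
    - [[-0.05,0,0],0]
    - [[-0.05,0,0],0]
    - [[-0.05,0,0],0]
    - [[-0.05,0,0],0]
    - [[-0.05,0,0],0]
    - [[-0.05,0,0],0]
    - [[-0.05,0,0],0]

```text
time: 7.72
tool_pos: [0.5788, -0.1117, 0.1192]
tcp_rot: [0.547, -3.088, -0.001]
ft_force: [-11.1, -0.6, 15.4]
finger_gap: -0.0003
grip_force: 7.5
```

Run:
```python
from h import *
rel((15,-55,97))
from station import optics
c=optics.camera("scene"); cv2.imwrite("pics/s4.png",cv2.resize(c["pixels"][150:260,270:380,::-1],(600,600),interpolation=cv2.INTER_CUBIC))
```

```text
t 7.72 tips clock mm [ -0.7 -56.8  97.2] yaw err deg 0.12 tilt [-0.006 -0.    -1.   ] F clock [-10.64   3.24  15.42] gap -0.0003
shift units [-0.52  0.06  0.  ] j [-0.12  0.51  0.27  1.89 -0.18  0.78  2.17]
```

View pics/s4.png

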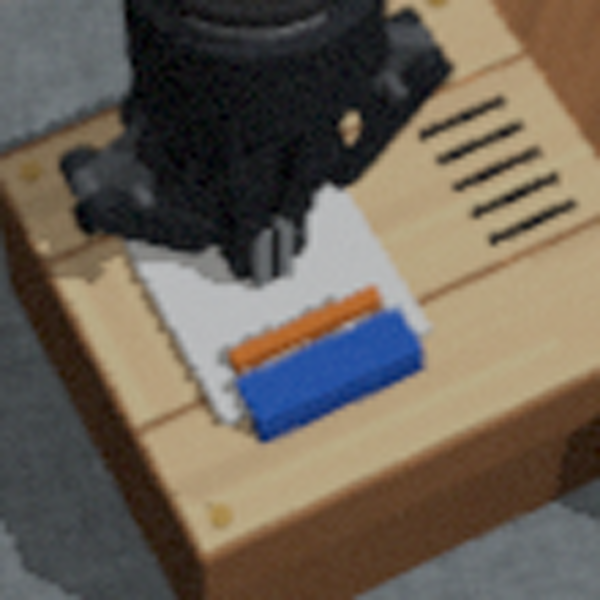

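The flap moved in by friction: the ridge at (305,328) now sits next to the lip, the edge is under it, and the −10 N force along x shows it has reached the stop. I'll lift straight up.

play_rows:
  plan:
    - [[0,0,-0.03],0]
    - [[0,0,-0.04],0]
    - [[0,0,-0.05],0]
    - [[0,0,-0.1],0]
    - [[0,0,-0.3],0]
    - [[0,0,-0.6],0]
    - [[0,0,-1],0]
    - [[0,0,-1],0]
    - [[0,0,-1],0]
    - [[0.5,0,-1],0]
    - [[1,0,0],0]
    - [[1,0,0],0]
    - [[1,0,0],0]
    - [[0,0,0],0]
    - [[0,0,0],0]

```text
time: 9.02
tool_pos: [0.4818, -0.1477, 0.2734]
tcp_rot: [-0.546, 3.093, 0.0]
ft_force: [0.3, 0.9, 0.0]
finger_gap: -0.0003
grip_force: 0.0
```

Run:
```python
from h import *
rel((15,-55,97))
from station import optics
a=[]
for n,(x0,y0) in dict(scene=(270,150),top=(280,140)).items():
    c=optics.camera(n); a.append(cv2.resize(c["pixels"][y0:y0+110,x0:x0+110,::-1],(400,400),interpolation=cv2.INTER_CUBIC))
    if n=="scene":
        m=cv2.inRange(cv2.cvtColor(c["pixels"],cv2.COLOR_RGB2HSV),(5,180,120),(18,255,255));m[:200]=0;m[220:]=0;m[:,:305]=0;m[:,345:]=0
        u=np.argwhere(m)[:,::-1].mean(0);k=np.load("clk.npz");th=float(k["th"]);P=onz(c,[u],.106)[0]
        d=P[:2]-k["o"];print("ridge r mm",45+1e3*(np.cos(th)*d[0]+np.sin(th)*d[1]),"(63 drawn back, 75 home)")
cv2.imwrite("pics/s5.png",np.hstack(a))
```

```text
t 9.02 tips clock mm [-104.   -57.5  251.4] yaw err deg 0.06 tilt [ 0.001  0.    -1.   ] F clock [0.61 0.68 0.01] gap -0.0003
shift units [-3.96  0.08  5.15] j [-0.13  0.17  0.34  1.95 -0.07  1.03  2.16]
ridge r mm 75.03413555131965 (63 drawn back, 75 home)
```

View pics/s5.png

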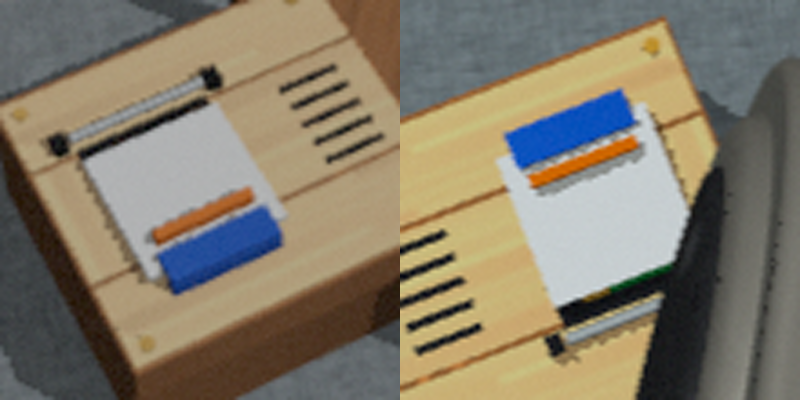

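Both views show the flap flat with its edge under the lip (scene (220,250), top (570,130)). The ridge measures 75 mm from the hinge, which is fully home, and the hand is clear.

```bash
python3 -c "
from station import workorder
print(workorder.sign_off())"
```

```text
the job is handed in; nothing more can be done
None
```

The flap is folded down and fully home under the blue lip, staying shut with the hand clear, and the job is handed in; sign-off gave no verdict.

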